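# Restock the sloping spice-tin dispenser

### The job

Restock the sloping tin dispenser: press its outlet gate fully down first so that nothing slides out, then slide both square spice tins down the rail, one behind the other and both with the black cap leading downhill so that the cook can draw them by the cap. When both lie against each other at the gate, fold the keeper flap fully over behind the last tin, and leave the jar, mills and bottle standing around where they are.

Things in the scene. Friction and masses are not known exactly. Their poses are not given: they have to be found in the camera images.
- rail: Steel rail of the dispenser, fixed on a wooden stand, sloping 30 degrees. Origin: centre line of its floor at the gate's uphill face, about 57 mm above the worktop. x runs UPHILL along the floor (away from the robot at yaw 0), y across, z square off the floor. Floor x -30 to 277 mm. Polished: a tin let go slides down until something stops it. Gate posts y +-26 to 36, z up to 89 mm.
- mouth (a point): Floor of the rail at the tube's upper end, x 150 mm in the rail's frame. Downhill of it (x 4 to 150) the rail is a tube 50 mm wide and 50 mm high inside, walls 3 mm, roofed by two lips with a 24 mm slot between. Uphill the 53 mm high walls flare to y +-32 mm by x 167 mm. The stand's wooden base below is 262 x 92 mm.
- trough (a point): Floor of the open loading trough, x 220 mm in the rail's frame; the trough runs x 160 to 275 mm with low sides only 11 mm high, 50 mm apart at the floor and flaring to 59 mm at their tops. Fingers can hold a tin here. Two seated tins reach from x 0 to 216 mm, so the second one's foot stays in the trough.
- gate (a joint): Outlet gate: a steel plate in two posts across the rail's lower end with a dark wooden bar on top; slides square to the rail floor. In m: 0 = raised (open), 0.048 = fully down (shut). Starts raised (0 to 0.014); friction of about 2.5 N holds it where it is left.
- gate_top (a point): Centre of the top face of the gate's wooden bar (18 mm along the rail, 44 mm across it), the place to press. In the rail's frame x -2.5, y 0, z 122 mm when raised and z 74 mm when fully down; the force needed is along the rail's -z.
- keeper (a joint): Keeper flap, 40 mm wide, with a down-turned tongue, hinged over the tube's mouth. In rad: 0 = folded over uphill, parallel to the floor, tongue behind the second tin (68 mm from the hinge, 58 to 39 mm above the floor); 2.6 = laid back about level towards the robot. Starts at 2.2 to 2.6; a stiff hinge (0.045 N m) holds it anywhere.
- keeper_hinge (a point): Middle of the keeper's hinge axis, in the rail's frame x 152, y 0, z 58 mm; the axis runs along the rail's y.
- keeper_grip (a point): Middle of the keeper's grip: a dark wooden crossbar, 11 mm in diameter, 30 mm long along the rail's y, on a 9 mm wide stem 90 mm from the hinge axis. Pinched at its two ends it can turn between the fingers. At joint value q it is at x = 152 + 90 cos q, z = 58 + 90 sin q mm in the rail's frame.
- tin_a: Square spice tin lying on its side, 108 mm long: 46 x 46 mm metal body (84 mm long) with a paper band, black round screw cap (40 mm diameter, 22 mm long) at one end; 0.11 to 0.23 kg. Origin: mid-length, on the lower side; x TOWARDS THE CAP, z up. Cap end at x +54, foot end at x -54, axis at z 23 mm. Both tins are alike.
- tin_b: Square spice tin lying on its side, 108 mm long: 46 x 46 mm metal body (84 mm long) with a paper band, black round screw cap (40 mm diameter, 22 mm long) at one end; 0.11 to 0.23 kg. Origin: mid-length, on the lower side; x TOWARDS THE CAP, z up. Cap end at x +54, foot end at x -54, axis at z 23 mm. Both tins are alike.
- tin_a_cap (a point): Centre of the outer end face of tin_a's cap, on the tin's axis.
- tin_b_cap (a point): Centre of the outer end face of tin_b's cap, on the tin's axis.
- tin_a_foot (a point): Centre of tin_a's flat foot, on the tin's axis, 108 mm from the cap's end.
- tin_b_foot (a point): Centre of tin_b's flat foot, on the tin's axis, 108 mm from the cap's end.
- spice_jar: Round glass spice jar with a red lid, 45 mm diameter, 106 mm high, a bystander; origin at the centre of its underside.
- pepper_mill: Glass mill with a black head and dark filling, 43 mm diameter, 132 mm high, a bystander; origin at the centre of its underside.
- salt_mill: Glass mill with a black head and white filling, 43 mm diameter, 132 mm high, a bystander; origin at the centre of its underside.
- oil_bottle: Green glass oil bottle with a cork stopper, 69 mm wide, 244 mm high, a bystander; origin at the centre of its underside.

How it is judged:
On the way, in this order (a step that is already met when the one before it is completed fails the run):
1. the outlet gate is pressed fully down (value of joint gate above 0.044 m), for 0.2 s.
2. a first tin lies in the tube at the shut gate, cap downhill (value of joint gate above 0.044 m and ((x of tin_a_cap in the frame of rail between -0.004 and 0.012 m and x of tin_a_foot in the frame of rail between 0.104 and 0.12 m and y of tin_a_cap in the frame of rail between -0.006 and 0.006 m and z of tin_a_cap in the frame of rail between 0.015 and 0.031 m and y of tin_a_foot in the frame of rail between -0.006 and 0.006 m and z of tin_a_foot in the frame of rail between 0.015 and 0.031 m) or (x of tin_b_cap in the frame of rail between -0.004 and 0.012 m and x of tin_b_foot in the frame of rail between 0.104 and 0.12 m and y of tin_b_cap in the frame of rail between -0.006 and 0.006 m and z of tin_b_cap in the frame of rail between 0.015 and 0.031 m and y of tin_b_foot in the frame of rail between -0.006 and 0.006 m and z of tin_b_foot in the frame of rail between 0.015 and 0.031 m))), for 0.2 s.
3. the second tin lies in the rail right behind the first, cap downhill (value of joint gate above 0.044 m and ((x of tin_a_cap in the frame of rail between -0.004 and 0.012 m and x of tin_a_foot in the frame of rail between 0.104 and 0.12 m and y of tin_a_cap in the frame of rail between -0.006 and 0.006 m and z of tin_a_cap in the frame of rail between 0.015 and 0.031 m and y of tin_a_foot in the frame of rail between -0.006 and 0.006 m and z of tin_a_foot in the frame of rail between 0.015 and 0.031 m and x of tin_b_cap in the frame of rail between 0.104 and 0.12 m and x of tin_b_foot in the frame of rail between 0.212 and 0.228 m and y of tin_b_cap in the frame of rail between -0.006 and 0.006 m and z of tin_b_cap in the frame of rail between 0.015 and 0.031 m and y of tin_b_foot in the frame of rail between -0.006 and 0.006 m and z of tin_b_foot in the frame of rail between 0.015 and 0.031 m) or (x of tin_b_cap in the frame of rail between -0.004 and 0.012 m and x of tin_b_foot in the frame of rail between 0.104 and 0.12 m and y of tin_b_cap in the frame of rail between -0.006 and 0.006 m and z of tin_b_cap in the frame of rail between 0.015 and 0.031 m and y of tin_b_foot in the frame of rail between -0.006 and 0.006 m and z of tin_b_foot in the frame of rail between 0.015 and 0.031 m and x of tin_a_cap in the frame of rail between 0.104 and 0.12 m and x of tin_a_foot in the frame of rail between 0.212 and 0.228 m and y of tin_a_cap in the frame of rail between -0.006 and 0.006 m and z of tin_a_cap in the frame of rail between 0.015 and 0.031 m and y of tin_a_foot in the frame of rail between -0.006 and 0.006 m and z of tin_a_foot in the frame of rail between 0.015 and 0.031 m))), for 0.2 s.
4. the keeper flap is folded over behind it (all of step 3 and value of joint keeper below 0.08 rad), for 0.2 s.
At the end, for the whole second after the job is handed in: Gate down within 4 mm. Tins at rest in the rail, caps downhill: the first cap within 12 mm of the gate, the second within 12 mm of touching the first foot; both within 6 mm of the centre line and 8 mm of lying flat. Keeper folded within 0.08 rad (all of step 4 and linear speed of each of tin_a, tin_b below 0.02 m/s).
It fails at once if the spice jar is moved by more than 30 mm or knocked over (distance of spice_jar from where it was at the start of the episode above 0.03 m or angle between spice_jar's own z axis and vertical above 0.4 rad).
It fails at once if the pepper mill is moved by more than 30 mm or knocked over (distance of pepper_mill from where it was at the start of the episode above 0.03 m or angle between pepper_mill's own z axis and vertical above 0.4 rad).
It fails at once if the salt mill is moved by more than 30 mm or knocked over (distance of salt_mill from where it was at the start of the episode above 0.03 m or angle between salt_mill's own z axis and vertical above 0.4 rad).
It fails at once if the oil bottle is moved by more than 30 mm or knocked over (distance of oil_bottle from where it was at the start of the episode above 0.03 m or angle between oil_bottle's own z axis and vertical above 0.4 rad).
It also fails if it takes over 70 s, if anything falls off the work surface, if the arm or the gripper's body presses on something with over 40 N, if the wrist force passes 120 N, or if a joint passes its speed limit or range.

### The arm

A 6-joint arm with a two-finger parallel gripper is mounted at the origin on a cart in front of the work surface, level with it; the furniture and walls round the work are solid. World frame = base frame: x ahead of the robot, y to its left, z up, the work surface at z = 0. Lengths are in m, angles in rad, forces in N, time in s.
With the tool pointing down it reaches from about 0.25 to 0.775 m from the base axis. Payload 8.9 kg.
Tool frame: the origin (TCP) lies at the very end of the fingers, on their centre line; the grasp point (between the pads) lies bot.pinch_z behind it (bot.pinch_z is the distance from the TCP to the grasp point, in m); z points along the fingers, y is the line along which they close (so a half turn about z gives the same grasp; the last joint's range is limited). The gripper opens to 85 mm and grips with 20 to 120 N. Pads are 22 mm wide; open, the fingers measure 114 mm over their backs; the gripper's body (76 mm by 85 mm) begins 54 mm behind the grasp point. The pads swing forward as they close: fully open they stand 13 mm farther back than shut.
Start: joints at [1.159, 0.291, -0.153, 1.127, 0, 1.431], TCP at [0.141, 0.506, 0.231] pointing down, gripper open.
Joint ranges: [-2.52, 2.52], [-0.91, 1.74], [-1.3, 1.37], [-1.96, 2.02], [-1.52, 1.47], [-3.14, 3.14]. Speed limits (rad/s): [2.22, 2.22, 2.79, 3.14, 3.14, 3.14].

### API

Orientations are given as a unit quaternion [x, y, z, w].
In Python, from bench import bot gives the robot as it stands. Calls block until the motion is done:
- bot.move_to(position, orientation): joint-space move of the TCP to a pose.
- bot.move_l(position, speed=0.15, ori=None, f_stop=None): straight line of the TCP; ori=None keeps the orientation; speed is the mean speed in m/s. With f_stop (N) it stops when the force on the tool has changed by that much, and returns True; else False.
- bot.move_j(angles): joint-space move.
- bot.command_gripper(opening): finger opening in m; the grip force is fixed at half the most; returns when the fingers have stopped.
- bot.pause(seconds).
- bot.ik(position, orientation): joint angles nearest the present ones, or None.
- bot.observe(): the state.
- bot.grab_frame(name): name is "scene" or "top"; returns (picture, depth): 420x560x3 uint8, red, green, blue; 420x560 float32, m along the optical axis (not along the pixel's ray), 0 where there is no reading.
- bot.camera_info(name): a dict with "fov_y" (degrees; the focal length in pixels is half the picture's height over the tangent of half this angle, whatever the lens; pixels are square), "cx", "cy" (the principal point, pixels), "rvec" (rotation vector, rad) and "tvec" (3), from world to camera coordinates, as OpenCV has them. Camera axes: x right, y down, z forward; pixel columns grow to the right and rows downward; lengths in m; the calibration is good to about 2 mm. A picture is of the moment at which its call begins. camera_info takes no time and is no camera call.
A pose or a line that the arm cannot do raises bot.Unreachable and nothing moves.
- bot.sign_off(): hands the job in; it is judged then, once.
Trained networks look in the newest picture that a camera, given by its name, has taken for a name from the list of things; names that differ only in an ending like _2 or _b are one class to them, and where a whole thing is asked for, a point or a joint stands for the part that bears it (a point fixed in the world has none). Each returns a list of dicts, best first, with "score" (0 to 1); they miss things now and then, are a little off and sometimes report something else, mostly with a low value. They report only what shows in the picture. A call takes as long as a camera call.
- bot.cut_out(camera, thing): "pixels" (420x560 bool, what is visible of it) and "xy" ([column, row] as shares, 0 to 1, of the picture: columns of its width, rows of its height, amid what is visible of it).
- bot.landmark_of(camera, thing): "xy" ([column, row] as shares, 0 to 1, of the picture: columns of its width, rows of its height: a listed point, or the origin of a listed thing).
The state is a dict: "time_s": time; "joints": joint angles; "qd": joint speeds; "effort": joint torques, N m; "eef_pos": TCP position; "tool_rot": TCP orientation; "wrist_force": force on the tool from outside, world axes, zero at the start; "ft_torque": the same for the moment, N m; "grip_width": finger opening in m; "grip_force": force on a finger pad.
Only numpy, scipy, OpenCV 4.12 (cv2) and the standard library are available. Lean on these libraries where they do the work, as an engineer would, in place of code of your own. Each camera call takes 0.05 s, during which the arm holds its last target. There are 200 camera calls.

## Working session

There is one attempt and no reset: what is moved stays moved. The work goes in short steps, each a Python script; the robot and the scene stay as the last script left them, time stands still between calls to the robot, and variables do not carry over. Pictures are saved under pics/ and viewed, at most 10 in all, crops included, and the job is handed in when it is done.

```bash
mkdir -p pics; ls
cat > h.py <<'E'
import numpy as np, cv2
from bench import bot
from scipy.spatial.transform import Rotation as R
def cam(n):
    c=bot.camera_info(n); f=210/np.tan(np.radians(c["fov_y"])/2)
    M=R.from_rotvec(np.ravel(c["rvec"])).as_matrix(); t=np.ravel(c["tvec"])
    return f,c["cx"],c["cy"],M,t,c
def cloud(n,depth):
    f,cx,cy,M,t,_=cam(n)
    v,u=np.mgrid[:420,:560]
    P=np.stack([(u-cx)/f*depth,(v-cy)/f*depth,depth],-1)
    W=(P-t)@M
    W[depth<=0]=np.nan
    return W
def proj(n,p):
    f,cx,cy,M,t,_=cam(n)
    q=M@np.asarray(p)+t
    return np.array([cx+f*q[0]/q[2],cy+f*q[1]/q[2]])
def ray(n,uv):
    f,cx,cy,M,t,_=cam(n)
    d=M.T@np.array([(uv[0]-cx)/f,(uv[1]-cy)/f,1]); return -M.T@t,d
def save(n,im):
    cv2.imwrite("pics/"+n+".png",cv2.cvtColor(im,cv2.COLOR_RGB2BGR))
E
python3 - <<'E'
from h import *
for n in("scene","top"):
    im,d=bot.grab_frame(n); save(n+"0",im); np.savez(n+"0.npz",im=im,d=d)
    print(n,cam(n)[5])
    W=cloud(n,d)
    for th in["tin_a","tin_b","rail","gate","keeper","spice_jar","pepper_mill","salt_mill","oil_bottle"]:
        for r in bot.cut_out(n,th)[:3]:
            w=W[r["pixels"]]; print(th,round(r["score"],2),r["xy"]*np.array([560,420]),r["pixels"].sum(),np.nanmedian(w,0).round(3))
    for th in["mouth","trough","gate_top","keeper_hinge","keeper_grip","tin_a_cap","tin_a_foot","rail"]:
        for r in bot.landmark_of(n,th)[:3]:
            u=r["xy"]*np.array([560,420]); i=u.astype(int).clip(0,[559,419]); print(" pt",th,round(r["score"],2),u.round(1),W[i[1],i[0]].round(3))
o=bot.observe();print(o["time_s"],bot.pinch_z,o["grip_width"],o["tool_rot"])
E
```

```text
bench.py
pics
scene {'fov_y': 45.68785019526953, 'cx': 278.7650017994616, 'cy': 209.34202239242836, 'rvec': array([ 2.17200665, -0.70179594,  0.34812479]), 'tvec': array([-0.4796482 ,  0.31060668,  1.18880365])}
tin_a 0.79 [293.328 316.092] 1028 [ 0.449 -0.262  0.042]
tin_a 0.73 [207.928 201.096] 645 [0.504 0.255 0.035]
tin_b 0.79 [293.328 316.092] 1028 [ 0.449 -0.262  0.042]
tin_b 0.73 [207.928 201.096] 645 [0.504 0.255 0.035]
rail 0.79 [262.976 208.992] 3175 [ 0.54  -0.003  0.141]
rail 0.57 [216.496 220.08 ] 111 [0.42  0.031 0.155]
keeper 0.87 [262.08  193.284] 327 [0.536 0.01  0.191]
spice_jar 0.92 [356.608 260.316] 647 [ 0.677 -0.249  0.069]
pepper_mill 0.94 [246.792 173.796] 436 [0.639 0.236 0.081]
pepper_mill 0.73 [358.68  261.996] 617 [ 0.676 -0.249  0.07 ]
salt_mill 0.97 [268.688 171.318] 424 [0.705 0.203 0.082]
oil_bottle 0.94 [249.928 141.414] 1082 [0.709 0.324 0.141]
 pt mouth 0.77 [283.1 201.4] [ 0.58  -0.035  0.179]
 pt trough 0.6 [301.9 188.9] [0.669 0.    0.162]
 pt trough 0.26 [273.7 193.6] [0.574 0.002 0.185]
 pt gate_top 0.63 [215.9 215.7] [0.414 0.04  0.159]
 pt ke
[... 1235 characters left out ...]
.188]
 pt mouth 0.29 [359.2 261.3] [ 0.502 -0.281  0.037]
 pt trough 0.75 [287.9 185.2] [ 0.661 -0.028  0.168]
 pt gate_top 0.54 [252.3 257.1] [0.419 0.034 0.159]
 pt keeper_hinge 0.9 [273.6 207.2] [ 0.571 -0.001  0.188]
 pt keeper_grip 0.53 [260.  227.6] [0.492 0.022 0.211]
 pt keeper_grip 0.32 [270.3 205.5] [0.576 0.009 0.187]
 pt keeper_grip 0.19 [249.1 258.7] [0.417 0.043 0.153]
 pt tin_a_cap 0.71 [358.  260.6] [ 0.504 -0.277  0.041]
 pt tin_a_foot 0.69 [349.1 273.6] [ 0.456 -0.254  0.043]
 pt tin_a_foot 0.67 [340.5 286.6] [ 0.412 -0.231  0.04 ]
 pt rail 0.63 [263.4 248.1] [0.468 0.013 0.113]
1.8 0.0187 0.08539142427655799 [ 1.35993776e-01  9.90709691e-01 -1.45711282e-05  1.39675005e-05]
```

Run:
```python
import cv2
a=cv2.imread("pics/scene0.png")[110:360,150:400];b=cv2.imread("pics/top0.png")[130:330,140:390]
cv2.imwrite("pics/c1.png",cv2.resize(a,None,fx=2.4,fy=2.4,interpolation=cv2.INTER_CUBIC));cv2.imwrite("pics/c2.png",cv2.resize(b,None,fx=3,fy=3,interpolation=cv2.INTER_CUBIC))
```

```text
(no output)
```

View pics/c1.png

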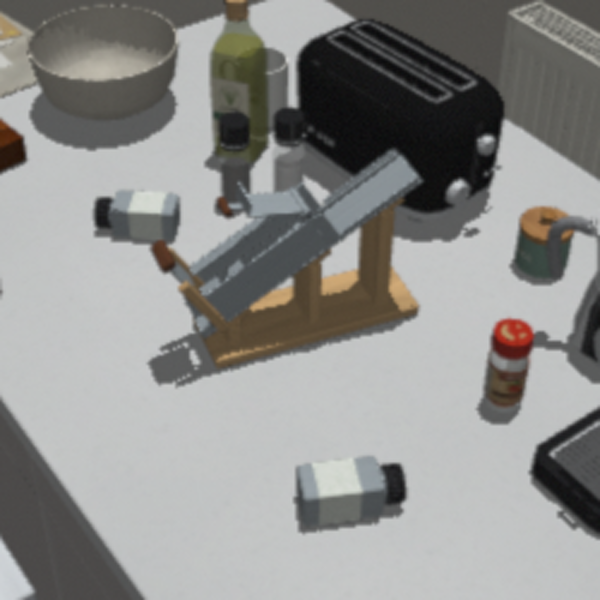

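View pics/c2.png

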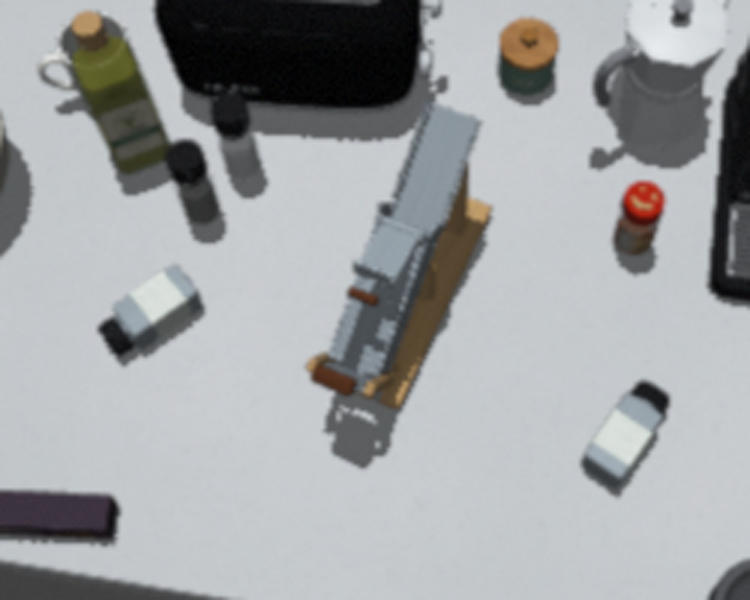

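Scene view: the dispenser runs from its gate at (216,217) to the trough at (310,185). The right tin's cap is at (317,311), pointing away from the robot. The left tin's cap is at (193,199). The mills and bottle stand behind the left tin. In the top view the keeper lies back, with its grip at (260,228). Next I'll fit precise poses.

```bash
cat > fit.py <<'E'
from h import *
from scipy.optimize import least_squares
def boxd(P,b):
    c=(b[0]+b[1])/2;h=(b[1]-b[0])/2;q=np.abs(P-c)-h
    return np.linalg.norm(np.maximum(q,0),axis=1)+np.minimum(q.max(1),0)
def B(*a): a=np.array(a,float).reshape(3,2)/1e3; return a.T
def rail_boxes(g=0):
    L=[B(-30,277,-27,27,-3,0)]
    for s in(-1,1):
        f=lambda a,b:sorted((s*a,s*b))
        L+=[B(4,150,*f(25,28),0,53),B(4,150,*f(12,28),50,53),B(-8,3,*f(26,36),0,89)]
        L+=[B(167,275,*f(25,30),-3,11)]
    L.append(B(-11.5,6.5,-22,22,110-g,122-g))
    return L
def rail_R(yaw): return R.from_euler("z",yaw).as_matrix()@R.from_euler("y",-np.pi/6).as_matrix()
def fit_rail(P):
    def r(p):
        Q=(P-p[:3])@rail_R(p[3]); 
        return np.min([np.abs(boxd(Q,b)) for b in rail_boxes(p[4]*1e3)],0)
    best=None
    for yaw in np.radians([-20,-10,0]):
        s=least_squares(r,[.468,.01,.057,yaw,.005],loss="cauchy",f_scale=.002,x_scale=[.01,.01,.01,.05,.01])
        if best is None or s.cost<best.cost: best=s
    return best.x, np.median(r(best.x))
def fit_tin(P,x0):
    def r(p):
        c,s=np.cos(p[2]),np.sin(p[2]);Q=P.copy();Q[:,:2]-=p[:2];Q[:,:2]=Q[:,:2]@np.array([[c,-s],[s,c]])
        b=boxd(Q,B(-54,30,-23,23,0,46))
        rr=np.hypot(Q[:,1],Q[:,2]-.023)-.02; cx=np.abs(Q[:,0]-.042)-.012
        k=np.maximum(rr,cx)
        k=np.where((rr>0)&(cx>0),np.hypot(rr,cx),k)
        return np.minimum(np.abs(b),np.abs(k))
    s=[least_squares(r,[*x0[:2],x0[2]+d],loss="cauchy",f_scale=.002,x_scale=[.01,.01,.05]) for d in(0,.3,-.3,np.pi,np.pi+.3,np.pi-.3)]
    s.sort(key=lambda a:a.cost); return s
E
cat > f1.py <<'E'
from fit import *
W={};T={"L":[],"Rt":[]};rl=[];kp=[]
for n in("scene","top"):
    im,d=bot.grab_frame(n); W[n]=cloud(n,d)
    for r in bot.cut_out(n,"tin_a")[:2]:
        p=r["pixels"]; m=cv2.erode(p.astype(np.uint8),np.ones((3,3)))>0
        w=W[n][m];w=w[np.isfinite(w[:,0])]; k="L" if np.median(w[:,1])>0 else "Rt"; T[k].append(w)
    r=bot.cut_out(n,"keeper")[0]["pixels"]; kw=W[n][r]; kp.append(kw[np.isfinite(kw[:,0])])
    w=W[n].reshape(-1,3); w=w[np.isfinite(w[:,0])]
    w=w[(w[:,0]>.38)&(w[:,0]<.75)&(abs(w[:,1])<.1)&(w[:,2]>.05)]; rl.append(w)
x,res=fit_rail(np.vstack(rl));print("rail",x.round(4),res)
for i in(0,1): print(fit_rail(rl[i])[0].round(4))
RR=rail_R(x[3])
for k in T:
    for P in ([np.vstack(T[k])]+T[k]):
        c=np.median(P,0);u=np.linalg.svd(P[:,:2]-P[:,:2].mean(0),full_matrices=False)[2][0]
        s=fit_tin(P,[c[0],c[1],np.arctan2(u[1],u[0])]); print(k,len(P),[(a.x.round(4),round(a.cost*1e6,1)) for a in s[:1]], "flip best",min([a.cost*1e6 for a in s if np.cos(a.x[2]-s[0].x[2])<0],default=None))
for K in kp:
    Q=(K-x[:3])@RR*1e3; Q=Q[(Q[:,2]>60)]; rad=np.hypot(Q[:,0]-152,Q[:,2]-58); a=np.arctan2(Q[:,2]-58,Q[:,0]-152)
    s=(rad>80)&(rad<100); print("keeper q",np.median(a[s]),s.sum(),"flap",np.median(a[(rad>30)&(rad<65)]),Q[s].mean(0))
E
python3 f1.py
```

```text
rail [ 0.4787  0.0236  0.0585 -0.2414  0.0048] 0.0013311028514235747
[ 0.4774  0.0238  0.0577 -0.241   0.0048]
[ 0.4797  0.0262  0.0586 -0.2473  0.005 ]
L 968 [(array([0.508 , 0.2715, 2.4358]), np.float64(1456.5))] flip best 1751.6140441636971
L 512 [(array([0.5068, 0.2709, 2.4344]), np.float64(758.2))] flip best 923.6659673273226
L 456 [(array([0.5114, 0.271 , 2.4271]), np.float64(554.6))] flip best 705.9321482131876
Rt 1255 [(array([ 0.4609, -0.2546,  5.8298]), np.float64(1345.6))] flip best 1864.3871499839736
Rt 850 [(array([ 0.4605, -0.2545,  5.828 ]), np.float64(807.8))] flip best 1114.6584076406043
Rt 405 [(array([ 0.4612, -0.2556,  5.8736]), np.float64(526.1))] flip best 705.2011326170199
keeper q nan 0 flap nan [nan nan nan]
keeper q 2.405577250622059 37 flap 2.4335696184074456 [ 84.99400087   3.42321386 119.30498182]
  return _methods._mean(a, axis=axis, dtype=dtype,
  ret = ret.dtype.type(ret / rcount)
f1.py:20: RuntimeWarning: Mean of empty slice.
  s=(rad>80)&(rad<100); print("keeper q",np.median(a[s]),s.sum(),"flap",np.median(a[(rad>30)&(rad<65)]),Q[s].mean(0))
  ret = um.true_divide(
```

```bash
cat > plan.py <<'E'
from fit import *
RO=np.array([.4787,.0240,.0583]); YAW=-.2425; RR=rail_R(YAW)
def rw(x,y,z): return RO+RR@(np.array([x,y,z])/1e3)
def rq(s): # tool x = -s*rail x
    M=np.stack([-s*RR[:,0],s*RR[:,1],-RR[:,2]],1); return R.from_matrix(M).as_quat()
TIN={"L":(.508,.2713,2.433),"R":(.4608,-.2546,-.453)}
def tq(yaw,s):
    x=s*np.array([np.cos(yaw),np.sin(yaw),0]);z=np.array([0,0,-1.]);return R.from_matrix(np.stack([x,np.cross(z,x),z],1)).as_quat()
D=-.022
def tp(k,z): x,y,a=TIN[k]; return np.array([x+D*np.cos(a),y+D*np.sin(a),z])
E
python3 - <<'E'
from plan import *
for s in(1,-1):
    for nm,p,q in [("gate",rw(-2.5,0,72),rq(s)),("gatehi",rw(-2.5,0,150),rq(s)),("place",rw(223,0,18),rq(s)),("placehi",rw(223,0,110),rq(s)),("k0",rw(86,0,108),rq(s)),("k0hi",rw(86,0,160),rq(s)),("kmid",rw(152,0,138),rq(s)),("k1",rw(242,0,48),rq(s)),
      ("L",tp("L",.016),tq(TIN["L"][2],s)),("Lhi",tp("L",.25),tq(TIN["L"][2],s)),("R",tp("R",.016),tq(TIN["R"][2],s)),("Rhi",tp("R",.25),tq(TIN["R"][2],s))]:
        j=bot.ik(p,q); print(s,nm,None if j is None else np.round(j,2))
E
```

```text
1 gate [-0.   -0.04 -1.08  0.02 -0.12  0.21]
1 gatehi [ 0.03 -0.26 -1.01  0.32 -0.14  0.24]
1 place [-0.11  0.23 -0.54  0.28 -0.07  0.12]
1 placehi [-0.1   0.07 -0.5   0.48 -0.07  0.13]
1 k0 [-0.04 -0.07 -0.85  0.28 -0.1   0.17]
1 k0hi [-0.03 -0.18 -0.8   0.44 -0.11  0.19]
1 kmid [-0.07 -0.06 -0.66  0.45 -0.09  0.15]
1 k1 [-0.11  0.19 -0.48  0.38 -0.07  0.12]
1 L [ 0.33  0.6  -0.28  0.69  0.    1.04]
1 Lhi [0.33 0.4  0.05 1.22 0.   1.04]
1 R [-0.65  0.48 -0.51  0.58  0.    2.94]
1 Rhi [-0.65  0.24 -0.17  1.16  0.    2.94]
-1 gate [-0.   -0.04 -1.08  0.02 -0.12 -2.93]
-1 gatehi [ 0.03 -0.26 -1.01  0.32 -0.14 -2.9 ]
-1 place [-0.11  0.23 -0.54  0.28 -0.07 -3.03]
-1 placehi [-0.1   0.07 -0.5   0.48 -0.07 -3.01]
-1 k0 [-0.04 -0.07 -0.85  0.28 -0.1  -2.97]
-1 k0hi [-0.03 -0.18 -0.8   0.44 -0.11 -2.95]
-1 kmid [-0.07 -0.06 -0.66  0.45 -0.09 -2.99]
-1 k1 [-0.11  0.19 -0.48  0.38 -0.07 -3.03]
-1 L [ 0.33  0.6  -0.28  0.69  0.   -2.1 ]
-1 Lhi [ 0.33  0.4   0.05  1.22  0.   -2.1 ]
-1 R [-0.65  0.48 -0.51  0.58  0.   -0.2 ]
-1 Rhi [-0.65  0.24 -0.17  1.16  0.   -0.2 ]
```

Run:
```python
from plan import *
bot.command_gripper(0)
bot.move_to(rw(-2.5,0,190),rq(1))
bot.move_l(rw(-2.5,0,128),.12)
print(bot.move_l(rw(-2.5,0,71),.06,f_stop=25))
o=bot.observe();print(((o["eef_pos"]-RO)@RR*1e3).round(1),o["wrist_force"],o["time_s"])
bot.move_l(rw(-2.5,0,190),.2)
bot.command_gripper(.085)
bot.move_to(tp("L",.25),tq(TIN["L"][2],1))
im,d=bot.grab_frame("top");save("t1",im[130:330,140:390].repeat(3,0).repeat(3,1))
print(fit_rail((lambda w:w[np.isfinite(w[:,0])&(w[:,0]>.38)&(w[:,0]<.75)&(abs(w[:,1])<.1)&(w[:,2]>.05)&(w[:,2]<.25)])(cloud("top",d).reshape(-1,3)))[0].round(4),bot.observe()["time_s"])
```

```text
True
[-1.9  0.2 72.3] [-15.01007835   2.73711018  22.70030872] 6.3
[ 0.4802  0.026   0.059  -0.2467  0.4761] 8.925
```

View pics/t1.png

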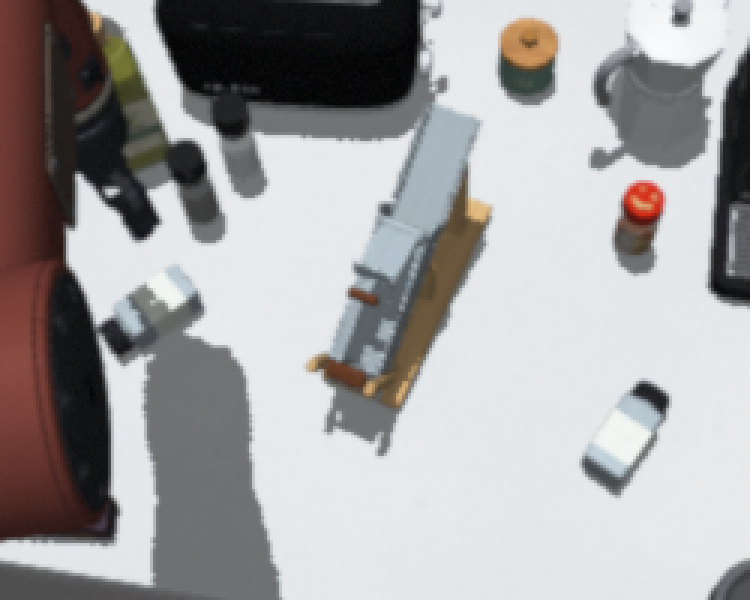

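The gate bar is now seated between its posts, at (345,373) in the crop. The stop at z 72 mm under 25 N agrees with fully down. Next, the left tin.

```bash
sed -i 's/\.0583\]/.0573]/' plan.py
cat > tin.py <<'E'
from plan import *
def pick(k):
    q=tq(TIN[k][2],1)
    bot.move_to(tp(k,.12),q)
    print("pick contact",bot.move_l(tp(k,.016),.12,f_stop=15))
    bot.command_gripper(.03)
    o=bot.observe();print("w",o["grip_width"],o["grip_force"],o["eef_pos"])
    bot.move_l(tp(k,.25),.25)
def place(k):
    bot.move_to(rw(235,0,130),rq(1))
    o=bot.observe();print("w",o["grip_width"],o["time_s"])
E
python3 - <<'E'
from tin import *
pick("L");place("L")
for n in("top","scene"):
    im,d=bot.grab_frame(n); np.savez(n+"1.npz",im=im,d=d)
    if n=="scene": save("s2",cv2.resize(im[90:290,180:380],None,fx=3,fy=3))
E
```

```text
pick contact False
w 0.045289327385002645 62.355369329452515 [0.52524296 0.25716826 0.01672298]
w 0.04510237714685856 13.1333
```

View pics/s2.png

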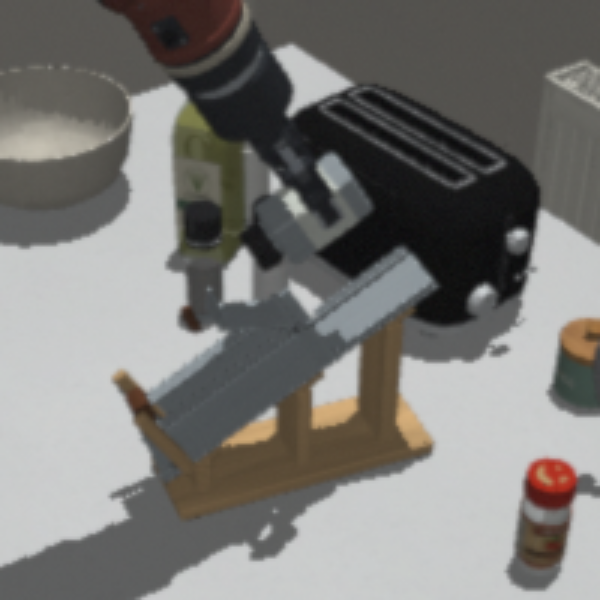

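The tin hangs parallel to the rail with its cap at (262,243) in the crop, pointing downhill. I'll lower it to the floor and release.

```bash
cat >> tin.py <<'E'
def setdown():
    rp=lambda o:((o["eef_pos"]-RO)@RR*1e3).round(1)
    bot.move_l(rw(235,0,35),.2)
    print("touch",bot.move_l(rw(235,0,14),.03,f_stop=6)); o=bot.observe(); p=rp(o); print(p,o["wrist_force"].round(1))
    print("slide",bot.move_l(rw(222,0,p[2]+1),.04,f_stop=15)); o=bot.observe(); print(rp(o),o["wrist_force"].round(1))
    bot.command_gripper(.062); bot.pause(.4)
    p=rp(o); bot.move_l(rw(p[0],0,120),.25); print(bot.observe()["time_s"])
E
python3 - <<'E'
from tin import *
setdown()
bot.command_gripper(.085)
bot.move_to(tp("R",.25),tq(TIN["R"][2],1))
W=[]
for n in("top","scene"):
    im,d=bot.grab_frame(n); np.savez(n+"2.npz",im=im,d=d)
    w=cloud(n,d)
    for r in bot.cut_out(n,"tin_a")[:3]:
        print(n,r["score"],r["xy"]*np.array([560,420]),((np.nanmedian(w[r["pixels"]],0)-RO)@RR*1e3).round(0))
    if n=="scene": save("s3",cv2.resize(im[90:340,180:430],None,fx=2.4,fy=2.4))
print(bot.observe()["time_s"])
E
```

```text
touch True
[ 2.347e+02 -1.000e-01  1.610e+01] [-4.4  0.2  5.9]
slide False
[221.4  -0.   16.9] [-0.1  0.4 -1.5]
16.1833
top 0.92 [350.672 273.882] [  29. -273.  -31.]
scene 0.59 [295.12  313.908] [  26. -285.  -33.]
scene 0.53 [248.584 214.41 ] [56.  6. 47.]
19.1333
```

View pics/s3.png

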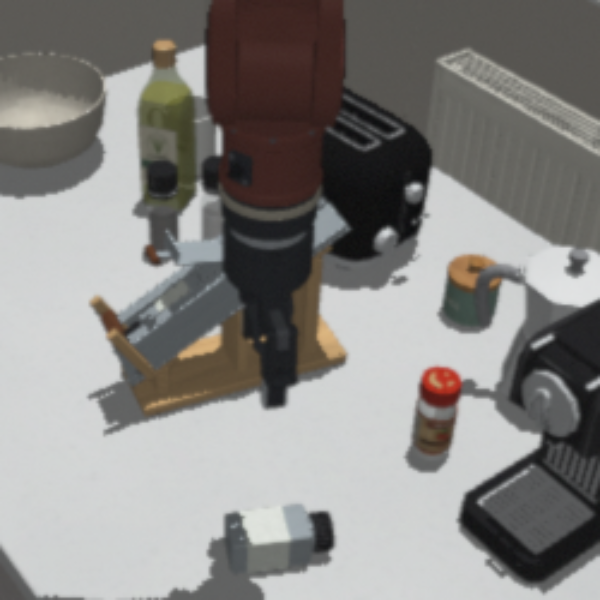

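The first tin lies in the tube: band at (172,298) and dark cap at (128,325) in the crop, by the shut gate. Now the second tin.

Run:
```python
from tin import *
pick("R")
bot.move_to(rw(235,0,190),rq(1))
place("R")
setdown()
for n in("top","scene"):
    im,d=bot.grab_frame(n); np.savez(n+"3.npz",im=im,d=d)
    if n=="scene": save("s4",cv2.resize(im[130:280,200:350],None,fx=4,fy=4))
print(bot.observe()["time_s"])
```

```text
pick contact False
w 0.04488786858404295 61.88168406486511 [ 0.44137618 -0.24515877  0.01662932]
w 0.04514841209263413 25.0
touch True
[ 2.347e+02 -1.000e-01  1.610e+01] [-4.7  1.   6. ]
slide False
[221.4   0.   16.9] [ 0.1 -0.1 -2.5]
27.95
28.05
```

View pics/s4.png

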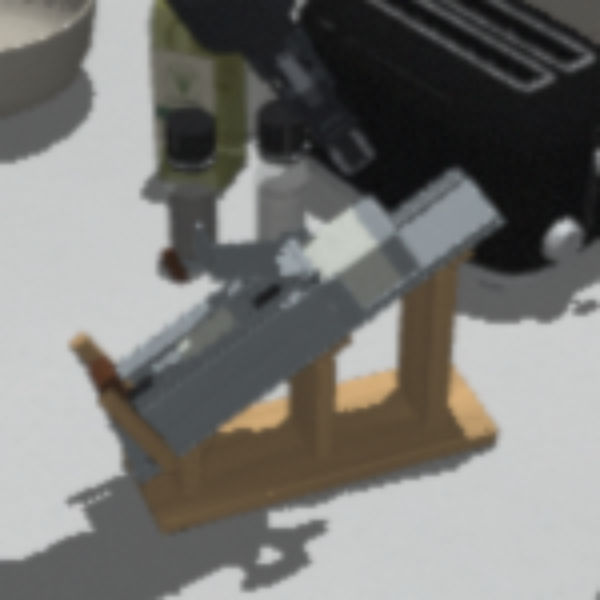

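The second tin's cap shows at (267,297) and its foot edge at about (400,230) in the crop. I'll measure the foot and the keeper angle.

Run:
```python
from plan import *
for n in("scene","top"):
    d=np.load(n+"3.npz")["d"]; Q=(cloud(n,d).reshape(-1,3)-RO)@RR*1e3; Q=Q[np.isfinite(Q[:,0])]
    m=(abs(Q[:,1])<22)&(abs(Q[:,2]-46)<5)&(Q[:,0]>170)&(Q[:,0]<270); x=Q[m]; print(n,m.sum(),np.percentile(x[:,0],[2,50,95,98,100]).round(1),x[:,1].min(),x[:,1].max(),np.median(x[:,2]))
    f=(abs(Q[:,1])<35)&(Q[:,2]>62)&(Q[:,2]<140)&(Q[:,0]>50)&(Q[:,0]<140);k=Q[f]; rad=np.hypot(k[:,0]-152,k[:,2]-58);a=np.arctan2(k[:,2]-58,k[:,0]-152)
    g=(rad>84)&(rad<98); print("grip",g.sum(),np.median(k[g],0).round(1),np.median(a[g]),"flap q",np.median(a[(rad>30)&(rad<65)]))
    c=np.array([proj(n,rw(152+90*np.cos(q),0,58+90*np.sin(q))) for q in(2.2,2.3,2.4,2.5,2.6)]);
    im=np.load(n+"3.npz")["im"].astype(int)
    red=(im[...,0]-im[...,2]>25)&(im[...,0]<140); red[:, :]&=True
    v,u=np.nonzero(red); 
    s=(np.hypot(u-c[2,0],v-c[2,1])<10); print("red",s.sum(),u[s].mean(),v[s].mean(),c.round(1).tolist())
```

```text
scene 184 [170.9 190.8 210.  211.4 212.2] -21.847151307084108 21.79869378868144 45.62760832156799
grip 41 [ 82.1  -4.3 120.2] 2.412417500151282 flap q 2.4410147429016473
red 2 242.0 192.5 [[245.7, 189.2], [244.6, 192.1], [243.8, 194.9], [243.4, 197.7], [243.3, 200.5]]
top 106 [170.6 181.9 197.1 198.8 200.6] -20.965785524106305 21.69687816756586 45.08947805635081
grip 42 [ 85.1   0.5 120.4] 2.393626295653058 flap q 2.401206168033603
red 11 260.45454545454544 228.27272727272728 [[261.2, 223.7], [260.9, 225.9], [260.7, 227.9], [260.6, 229.6], [260.7, 231.0]]
```

Both tins are seated (foot edge about 213–216 mm) and the keeper is at q ≈ 2.42. Pinch the grip and swing it over.

Run:
```python
from plan import *
g=lambda q,o=-13:rw(152+90*np.cos(q),0,58+90*np.sin(q)+o)
q0=2.42
bot.move_l(rw(222,0,185),.25)
bot.command_gripper(.055)
bot.move_l(g(q0,60),.2)
print(bot.move_l(g(q0),.08,f_stop=8))
bot.command_gripper(.02)
o=bot.observe();print(o["grip_width"],o["grip_force"],((o["eef_pos"]-RO)@RR*1e3).round(1),o["time_s"],o["wrist_force"].round(1))
im,d=bot.grab_frame("scene");save("s5",cv2.resize(im[130:280,200:350],None,fx=4,fy=4))
```

```text
False
0.027617678051163635 58.88402760028839 [ 84.3   1.4 104.8] 30.9667 [-1.4  8.2  1.9]
```

View pics/s5.png

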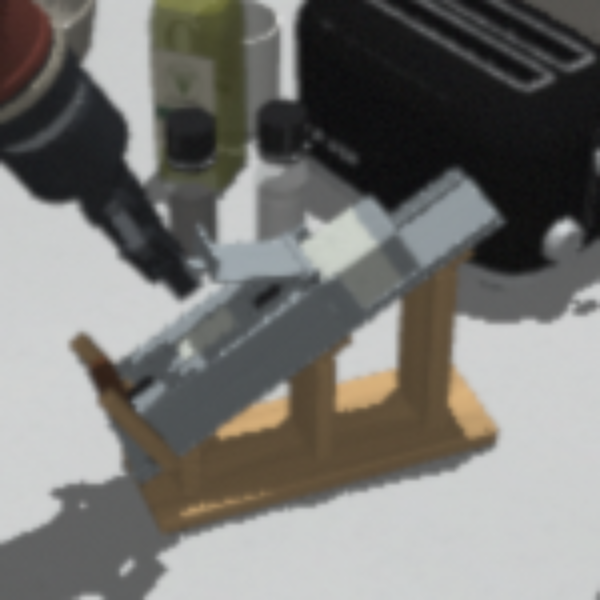

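The bar is pinched at (185,285) in the crop, with the fingers at 28 mm and 59 N. Now the swing.

Run:
```python
from plan import *
g=lambda q,o=-13:rw(152+90*np.cos(q),2,58+90*np.sin(q)+o)
fm=0
for q in np.linspace(2.42,0,13)[1:]:
    if bot.move_l(g(q),.12,f_stop=40): print("stop at",q);break
    o=bot.observe(); fm=max(fm,np.linalg.norm(o["wrist_force"]))
bot.move_l(g(-.03),.03,f_stop=20)
o=bot.observe();print(fm,o["grip_width"],((o["eef_pos"]-RO)@RR*1e3).round(1),o["wrist_force"].round(1),o["time_s"])
bot.command_gripper(.055)
bot.move_l(g(0,60),.2)
im,d=bot.grab_frame("scene");save("s6",cv2.resize(im[130:280,200:350],None,fx=4,fy=4))
bot.command_gripper(0)
print(bot.move_l(rw(242,2,54),.05,f_stop=12))   # press on bar top (z 63.5 when folded)
o=bot.observe();print(((o["eef_pos"]-RO)@RR*1e3).round(1),o["wrist_force"].round(1),o["time_s"])
```

```text
28.05170533000667 0.026013399347653586 [252.7   2.   45.7] [ 14.1 -10.   13.3] 34.8667
True
[241.8   2.   62. ] [-13.1   1.8  15.7] 37.4333
```

View pics/s6.png

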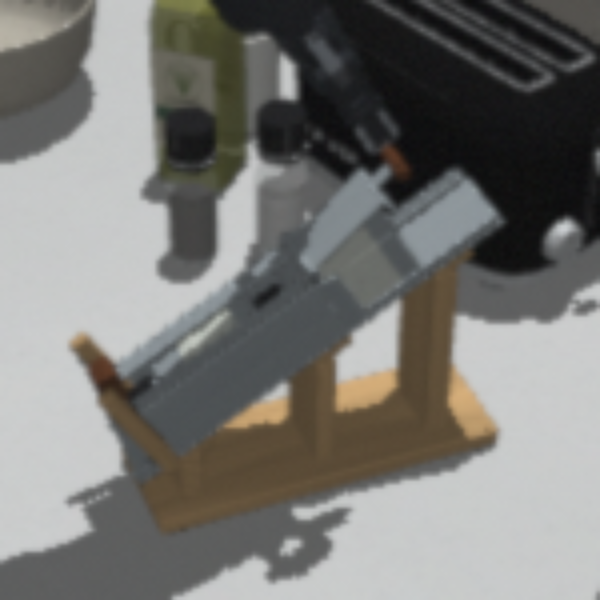

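The flap was partly folded, with its bar at (397,162) in the crop. The press then stopped at bar top z = 62 mm, against 63.5 mm when fully folded. I'll retract and verify.

Run:
```python
from plan import *
bot.move_l(rw(242,2,150),.2); bot.move_to([.35,-.3,.35],tq(0,1))
for n in("scene","top"):
    im,d=bot.grab_frame(n)
    Q=(cloud(n,d).reshape(-1,3)-RO)@RR*1e3; Q=Q[np.isfinite(Q[:,0])]
    def st(t,x0,x1,z0,z1):
        m=(abs(Q[:,1])<16)&(Q[:,0]>x0)&(Q[:,0]<x1)&(Q[:,2]>z0)&(Q[:,2]<z1);x=Q[m];print(n,t,m.sum(),np.median(x,0).round(1) if m.any() else"",x[:,0].max().round(1) if m.any() else "")
    st("flap",160,215,50,80);st("bar",234,252,40,90);st("gatebar",-12,7,60,130)
    m=(abs(Q[:,1])<30)&(Q[:,0]>160)&(Q[:,0]<215)&(Q[:,2]>52)&(Q[:,2]<85);p=np.polyfit(Q[m,0],Q[m,2],1);print("flap slope",p)
    if n=="scene": save("s7",cv2.resize(im[130:280,200:350],None,fx=4,fy=4))
print(bot.observe()["time_s"])
```

```text
scene flap 26 [210.8  -8.2  58.8] 214.8
scene bar 36 [239.7  -3.1  61.2] 244.7
scene gatebar 46 [-2.2  0.5 73.2] 4.1
flap slope [ 0.06569427 44.86579077]
top flap 202 [188.    0.3  58.4] 214.8
top bar 41 [242.1   0.   61. ] 247.5
top gatebar 0  
flap slope [1.06801398e-02 5.65496674e+01]
39.9833
```

View pics/s7.png

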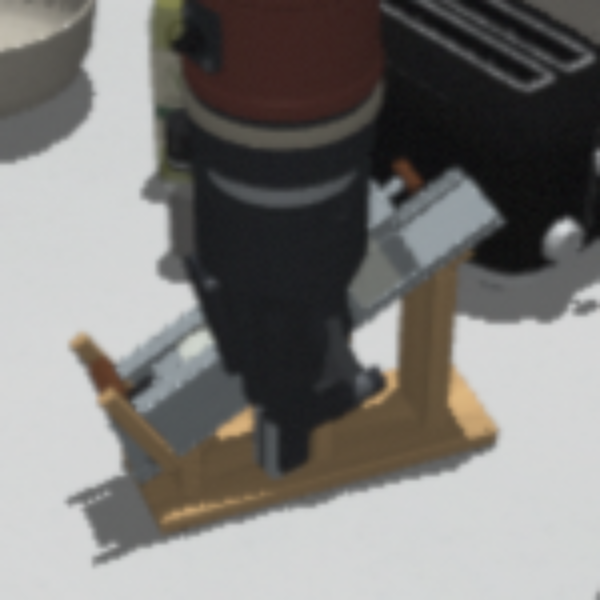

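The folded bar is at (407,175) and the flap's slope is about 0.01 rad. The first tin's cap is still at the gate (140,390) and the gate bar sits at z 73 mm. Everything is in place, so I'll hand in.

```bash
python3 -c "
from bench import bot
print(bot.sign_off())"
```

```text
the job is handed in; nothing more can be done
None
```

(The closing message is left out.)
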